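# Fish a bearing out from under the draining rack with a reacher

## Task

A ball bearing has rolled under the wire draining rack, where fingers cannot get at it. Take the reacher by its grip and trigger, slide its open jaws in round the bearing, squeeze the trigger to close the jaws on it and draw the bearing right out onto the open bench in front of the rack. Then let it go and put the bearing back flat on top of the rack, clear of the parts there, with the reacher left lying flat on the bench, drawn out from under the rack; leave the oil seal under the rack where it lies.

Things in the scene. Friction and masses are not known exactly. Their poses are not given: they have to be found in the camera images.
- reacher: hand reacher lying on its side on the bench: black handle, short aluminium tube, two grey jaws; 0.20 kg. Origin: underside, on the tube's line, at the middle of the grip; x points along the tube to the jaws, y to the trigger side. Handle x -72 to 55, z 0 to 28 mm, flat outer side at y = -14 mm; black nose x 38 to 89, y -17 to 33; yoke x 102 to 128, both 27 mm high. It may be slid along the bench
- grip_point (a point): where to pinch the reacher from above, closing along its y: x 0, y +14, z 14 mm of the reacher, midway between the handle's outer side (y -14 mm) and the trigger's (y +42 at rest, +30 with the bearing held, +22 fully squeezed). The pinch is thus 56 mm wide with open jaws, about 44 on the bearing, 36 shut; the handle side does not give
- trigger (a joint): angle of the grey trigger lever beside the handle (z 3 to 25 mm): 0 at rest (jaws open), about 0.22 rad with the bearing held, 0.36 fully squeezed. A return spring pushes it out with 12 N at the grip point at rest, 18 N fully squeezed: a pinch under 12 N, or one held at 52 to 55 mm, carries the tool with open jaws; 30 to 40 N holds the bearing well and keeps the tool from turning in the fingers
- left_jaw: reacher's jaw on its +y side, grey, 3 to 23 mm above the bench; origin: its pivot, at x 115, y +12 mm of the reacher. Both jaws reach 112 mm ahead of the pivots, with V-shaped bends at the end that fit round the bearing. Open: 96 mm free between the tips (at x 220 mm), 134 mm over the outer bends (at x 195 mm). They close together as the trigger is squeezed
- right_jaw: the same jaw on the reacher's -y side, pivot at x 115, y -12 mm of the reacher
- jaw_middle (a point): point of the reacher where the centre of the held bearing comes to lie: x 200, y 0, z 10 mm of the reacher; about 40 mm stay free between the bearing and the yoke behind it. In front of the rack the hand's lane lies between the tall gearbox housing on the left (world y above -0.17 m) and the vice on the right (y below -0.47 m, x below 0.48 m)
- bearing: plain steel ball bearing, a ring of 62 mm outer diameter, 16 mm thick, 0.2 kg, lying flat on the bench under the rack; origin: centre of its underside, z up
- rack: steel wire draining rack, fixed, 320 mm wide (y), 150 deep (x). Origin: on the bench under the middle of its open front edge; x points into the rack, away from the robot, legs at y = +-160 mm. Its top (wires 20 mm apart) is at z 70 mm, the clear gap below it 59 mm high. A 95 mm high rail runs round the back half of the top; a gear stands at the rear left, a smaller one at the rear right; the middle (y -75 to 60 mm) is free
- oil_seal: black rubber oil seal, a ring of 58 mm diameter, 10 mm thick, lying flat under the rack about 120 mm beside the bearing; either may be on the left; to be left alone (not moved more than 30 mm). Origin: centre of its underside
Not all that is in view belongs to the job. What is shaped like the bearing but pink is not meant.

How it is judged (in metres and radians):
On the way, in this order (a step that is already met when the one before it is completed fails the run):
1. under the rack, both jaws of the reacher are squeezed onto the bearing (x of bearing in the frame of rack above 0 m and z of bearing in the frame of rack below 0.03 m and contact force between each of left_jaw, right_jaw and bearing above 1 N and value of joint trigger above 0.12 rad and contact force between the fingers and reacher above 3 N), for 0.2 s.
2. held in the jaws, the bearing is out on the bench in front of the rack, its whole rim past the front edge (x of bearing in the frame of rack below -0.037 m and z of bearing in the frame of rack below 0.03 m and contact force between each of left_jaw, right_jaw and bearing above 0.3 N), for 0.1 s.
At the end, for the whole second after the job is handed in: The bearing lies flat (within 0.1 rad) at rest on top of the rack, its centre 10 mm or more inside its front, back and sides; the reacher lies flat on the bench, trigger out, the middle of its jaws 5 mm or more in front of the rack's front edge (x of bearing in the frame of rack between 0.01 and 0.14 m and y of bearing in the frame of rack between -0.14 and 0.14 m and z of bearing in the frame of rack between 0.064 and 0.076 m and angle between each of bearing, reacher's own z axis and vertical below 0.1 rad and linear speed of each of bearing, reacher below 0.02 m/s and height (world z) of reacher between -0.01 and 0.012 m and value of joint trigger below 0.05 rad and x of jaw_middle in the frame of rack below -0.005 m); the robot touches nothing.
It fails at once if fingers or arm touch the bearing while it is still under the rack (x of bearing in the frame of rack above 0 m and z of bearing in the frame of rack below 0.03 m and contact force between any of the fingers, the arm and bearing above 0.5 N).
It fails at once if the oil seal is moved more than 30 mm (distance of oil_seal from where it was at the start of the episode above 0.03 m).
It also fails if it takes over 59 s, if anything falls off the work surface, if the arm or the gripper's body presses on something with over 40 N, if the wrist force passes 120 N, or if a joint passes its speed limit or range.

## Robot

A 6-joint arm with a two-finger parallel gripper is mounted at the origin on a cart in front of the work surface, level with it; the furniture and walls round the work are solid. World frame = base frame: x ahead of the robot, y to its left, z up, the work surface at z = 0. Lengths are in mm, angles in rad, forces in N, time in s.
With the tool pointing down it reaches from about 350 to 775 mm from the base axis. Payload 7.3 kg.
Tool frame: the origin (TCP) lies on the centre line of the jaws, within the pads' length; the fingertips stand finger_overhang ahead of it and the grasp point (between the pads) lies 8 mm behind it (finger_overhang is the distance from the TCP to the fingertips, in mm); z points along the fingers, y is the line along which they close (so a half turn about z gives the same grasp; the last joint's range is limited). The gripper opens to 92 mm and grips with 3 to 60 N. Pads are 19 mm wide; open, the fingers measure 130 mm over their backs; the gripper's body (75 mm by 190 mm) begins 47 mm behind the grasp point.
Start: joints at [1.034, 0.342, 1.524, -0, 1.275, -0.146], TCP at [199.974, 485.442, 237.741] pointing down, gripper open.
Joint ranges: [-2.53, 2.53], [-0.77, 2.02], [0.04, 2.7], [-1, 4.14], [0.28, 2.66], [-3.11, 3.11]. Speed limits (rad/s): [2.57, 2.57, 3.14, 3.14, 3.14, 3.14].

## Interface

Orientations are given as [roll, pitch, yaw] about the fixed x, y, z axes, in that order (R = Rz(yaw) Ry(pitch) Rx(roll)).
In Python, from plant import get_obs, capture, close_job, finger_overhang gives the robot as it stands.
- The arm moves only by the shell command python3 -m inch 'ROWS'. ROWS is JSON, one flat list of numbers, 7 for each row, row after row: the turn, a rotation vector about the tool's x, y, z scaled (see below), then the shift along the tool's x, y, z scaled (see below), then the closure, from -1 (fully open) to 1 (shut). In form: [ax, ay, az, tx, ty, tz, gripper, ax, ay, az, tx, ty, tz, gripper, ...]. A call has 1 to 10 rows; each row shifts and turns the commanded pose from where the row before left it, along the tool's axes as they then stand; what a row does not reach is not made up. The controller multiplies each number of a shift by 0.8 m and each number of a turn by 1.5 rad. A row lasts 1/12 s, in which the tool goes at most 41.7 mm and 7.16 degrees, less where a joint would pass 70% of its speed; a pose out of reach is approached as far as the arm can. A call with a number of a shift or a turn outside -1 to 1 is refused whole. A call with a gripper value outside its range is refused whole. The fingers move at their own pace and stop on an object; the grip force is fixed at half the most. Time passes only in rows, so rows that do not move let the fingers close. It gives the time, the measured TCP pose, the force, the opening and the grip force at its end, in the units of the state.
- get_obs(): the state, without advancing time (a new reading comes with each control period).
- capture(name): name is "side" or "top" or "wrist"; returns a dict with "image" (420x560x3 uint8, red, green, blue), "mtx" (3x3 intrinsics, pixels), "pose" (4x4, takes a point from camera to world coordinates). Camera axes: x right, y up, looking along -z (the intrinsics and any distortion apply to the point x, -y, -z); pixel columns grow to the right and rows downward; lengths in mm; the calibration is good to about 2 mm. A picture is of the moment at which its call begins. There is no depth.
- close_job(): hands the job in; it is judged then, once.
The state is a dict: "time": time; "joint_positions": joint angles; "dq": joint speeds; "tau": joint torques, N m; "tool_pos": TCP position; "tcp_rot": TCP orientation; "contact_force": force on the tool from outside, world axes, zero at the start; "moment": the same for the moment, N m; "grip_width": finger opening in mm; "finger_force": force on a finger pad.
Only numpy, scipy, OpenCV 4.12 (cv2) and the standard library are available. Lean on these libraries where they do the work, as an engineer would, in place of code of your own. Each camera call takes 0.05 s, during which the arm holds its last target. There are 200 camera calls.

## Working session

There is one attempt and no reset: what is moved stays moved. The work goes in short steps, Python scripts to look and compute and a shell command to move; the robot and the scene stay as the last step left them, time stands still between calls to the robot, and variables do not carry over. Pictures are saved under pics/ and viewed, at most 11 in all, crops included, and the job is handed in when it is done.

```bash
mkdir -p pics; cat > h.py <<'E'
import numpy as np, cv2, json
from plant import get_obs, capture, finger_overhang
def snap(n,f):
    c=capture(n); cv2.imwrite(f'pics/{f}.png',c['image'][:,:,::-1]); np.savez(f'pics/{f}.npz',K=c['mtx'],P=c['pose']); return c
def px2w(f,u,v,z):
    d=np.load(f'pics/{f}.npz'); K,P=d['K'],d['P']
    r=np.linalg.inv(K)@[u,v,1]; r=P[:3,:3]@[r[0],-r[1],-r[2]]; o=P[:3,3]
    return (o+r*(z-o[2])/r[2]).round(1)
def w2px(f,p):
    d=np.load(f'pics/{f}.npz'); K,P=d['K'],d['P']
    q=P[:3,:3].T@(np.array(p)-P[:3,3]); q=K@[q[0],-q[1],-q[2]]; return (q[:2]/q[2]).round(1)
E
python3 - <<'E'
from h import *
a=snap('top','t0');b=snap('side','s0')
im=np.hstack([a['image'],b['image']])
cv2.imwrite('pics/t0b.png',cv2.resize(a['image'],(800,600),interpolation=cv2.INTER_CUBIC)[:,:,::-1])
cv2.imwrite('pics/s0b.png',cv2.resize(b['image'],(800,600),interpolation=cv2.INTER_CUBIC)[:,:,::-1])
print(finger_overhang,get_obs(),a['pose'],b['pose'])
E
```

```text
11.0 {'time': 0.1, 'joint_positions': array([ 1.03399034e+00,  3.42662513e-01,  1.52491956e+00, -5.10862500e-06,
        1.27540502e+00, -1.46042253e-01]), 'dq': array([-0.00023874, -0.00247637, -0.00304286, -0.00046717,  0.00159835,
       -0.0003192 ]), 'tau': array([ 1.99054593e-03, -4.32002413e+01, -2.44695157e+01,  7.21337646e-02,
        5.26502717e-02, -2.38981647e-05]), 'tool_pos': array([199.79057863, 485.12086672, 237.11021352]), 'tcp_rot': array([-3.14021235e+00, -1.98090316e-04,  2.75083027e+00]), 'contact_force': array([-0.54477727, -0.80945543, -0.05304187]), 'moment': array([-0.00572875,  0.02274427, -0.05134113]), 'finger_force': 0.0, 'grip_width': 91.92013854964033} [[ 2.22083330e-02  9.97434560e-01 -6.80520952e-02  4.88292040e+02]
 [-9.99707916e-01  2.28048589e-02  8.00134275e-03 -4.39638271e+02]
 [ 9.53273422e-03  6.78545217e-02  9.97649683e-01  8.82029807e+02]
 [ 0.00000000e+00  0.00000000e+00  0.00000000e+00  1.00000000e+00]] [[-9.27162012e-01  2.36588538e-01 -2.90510701e-01  2.58831275e+02]
 [-3.74487768e-01 -5.61655699e-01  7.37768113e-01  2.04363461e+02]
 [ 1.13804880e-02  7.92823271e-01  6.09345341e-01  5.94791438e+02]
 [ 0.00000000e+00  0.00000000e+00  0.00000000e+00  1.00000000e+00]]
```

View pics/t0b.png

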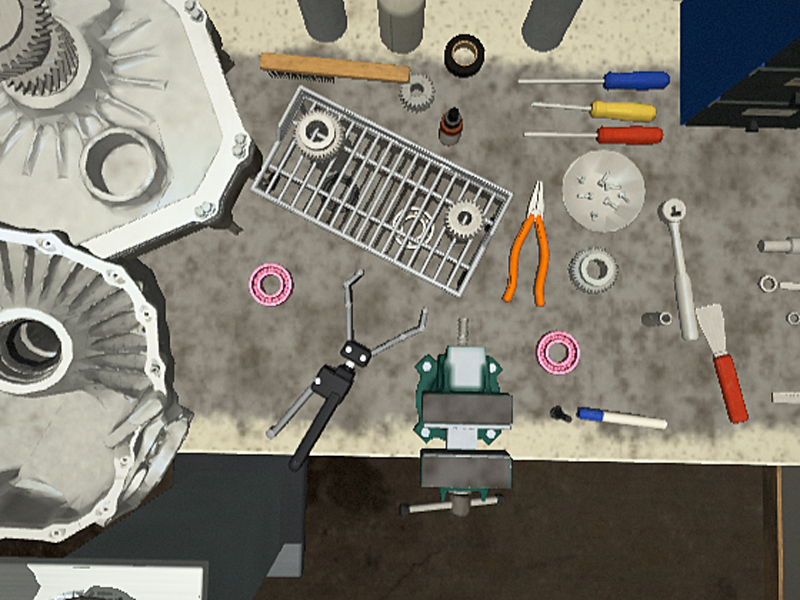

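View pics/s0b.png

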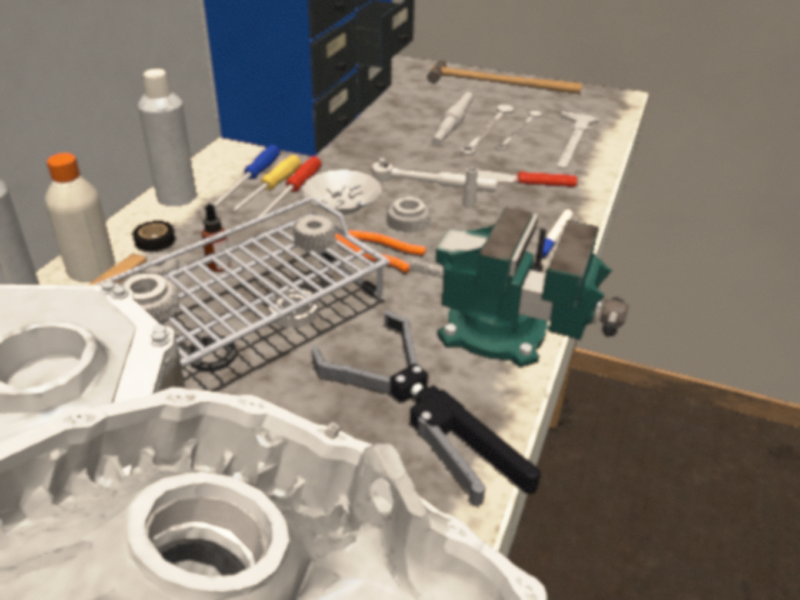

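The top view shows the rack with a steel-coloured ring under it at about (412,228) and a black ring at (340,188). The reacher's yoke is at (355,352), its handle runs to (297,465), and there are pink rings at (271,285) and (558,352). The ring at (412,228) fits the bearing: it is steel and under the rack. The pink rings are excluded by colour, the black one is the seal, and the toothed gears are not meant. I'll confirm in a crop.

```bash
python3 - <<'E'
from h import *
im=cv2.imread('pics/t0.png')[55:335,165:375]
# rack crop and reacher crop side by side, x3.. 
a=cv2.imread('pics/t0.png')[55:215,170:370]; cv2.imwrite('pics/c1.png',cv2.resize(a,None,fx=4,fy=3.75*1.0667,interpolation=cv2.INTER_CUBIC)[:600])
b=cv2.imread('pics/t0.png')[180:330,170:370]; cv2.imwrite('pics/c2.png',cv2.resize(b,None,fx=4,fy=4,interpolation=cv2.INTER_CUBIC))
E
```

```text
(no output)
```

View pics/c1.png

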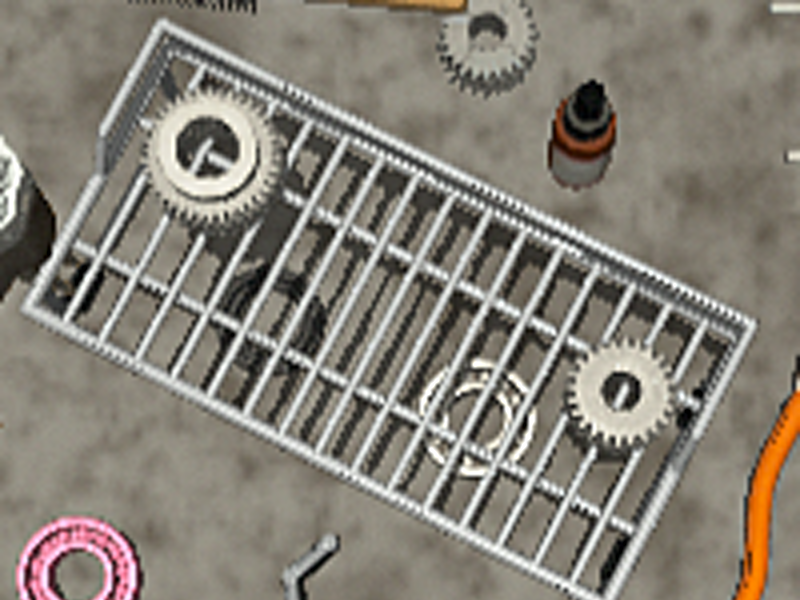

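View pics/c2.png

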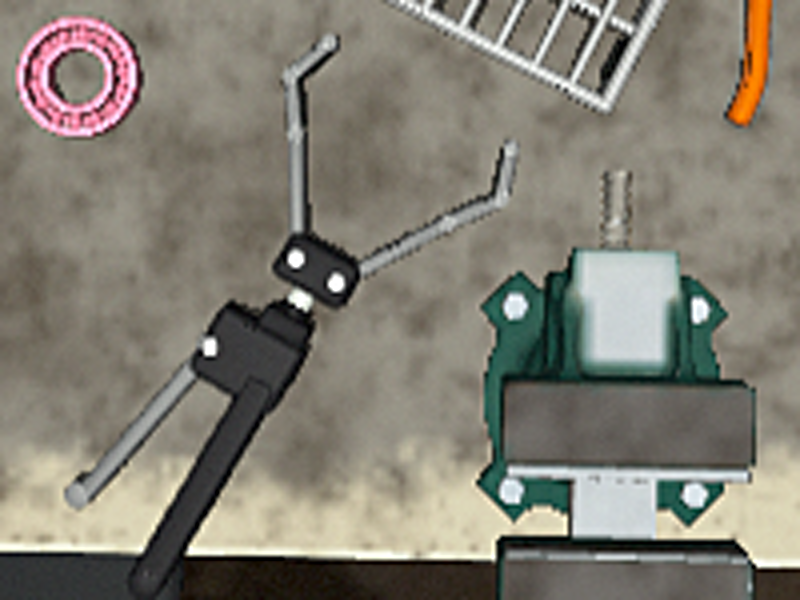

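Confirmed: the bright steel ring is the bearing, at c1 (478,418). The dark ring is the seal, at (277,315). The reacher's pivots are at c2 (296,258) and (336,283), its tips at (333,40) and (511,145), and its tail at (150,580).

```bash
python3 - <<'E'
from h import *
c1=lambda x,y,z:px2w('t0',170+x/4,55+y/4,z)
c2=lambda x,y,z:px2w('t0',170+x/4,180+y/4,z)
print('bearing',c1(478,418,16),'seal',c1(277,315,10))
L=c1(32,305,70);R=c1(607,600,70);R2=c2(607,103,70);print('rack',L,R,R2,np.linalg.norm(L-R))
y=(L-R)[:2];y/=np.linalg.norm(y);X=np.array([y[1],-y[0]]);M=(L+R)[:2]/2
print('yaw',np.arctan2(X[1],X[0]),M)
for n,p in (('b',c1(478,418,16)),('s',c1(277,315,10)),('back L',c1(163,27,95)),('back R',c1(752,325,95))): d=p[:2]-M; print(n,d@X,d@y)
pl=c2(296,258,28);pr=c2(336,283,28);t=c2(150,580,28)
tl=c2(333,40,23);tr=c2(511,145,23);tg=c2(78,495,25)
print(pl,pr,t,tl,tr,tg)
a=(pl+pr)[:2]/2;b=(tl+tr)[:2]/2
for p,q in ((t[:2],a),(t[:2],b),(a,b)): d=q-p;print(np.arctan2(d[1],d[0]),np.linalg.norm(d))
d=(pl-pr)[:2];print('perp',np.arctan2(-d[0],d[1]),np.linalg.norm(d)); d=(tl-tr)[:2];print('perp',np.arctan2(-d[0],d[1]),np.linalg.norm(d))
E
```

```text
bearing [ 645.5 -450.6   16. ] seal [ 699.1 -343.2   10. ]
rack [ 686.6 -229.3   70. ] [ 547.6 -514.8   70. ] [ 546.1 -514.8   70. ] 317.539367638093
yaw -0.4530846215977528 [ 617.1  -372.05]
b 59.91902717928543 -58.19254833643276
s 61.097463739083835 61.833829128166826
back L 146.33476896307099 158.61033349856064
back R 146.7310977740027 -159.51463082123874
[ 466.5 -361.7   28. ] [ 454.3 -382.4   28. ] [ 304.  -293.2   28. ] [ 578.9 -377.    23. ] [ 526.7 -470.1   23. ] [ 344.8 -254.9   25. ]
-0.4669668869931471 175.1521695555039
-0.48259589434797834 280.8781986911764
-0.5084757875174367 105.7828435995176
perp -0.5325681269866138 24.027692356945128
perp -0.511011488334074 106.73542055006855
```

```bash
cat >> h.py <<'E'
def plan(tgts,yaw=None):
    """tgts: list of (x,y,z,n) after optional pure yaw turn; prints units per row in tool axes"""
    o=get_obs(); p=np.array(o['tool_pos']); w=o['tcp_rot'][2]
    print('t',round(o['time'],2),p.round(1),'yaw',w.round(3),'w',round(o['grip_width'],1),'ff',round(o['finger_force'],1),'F',o['contact_force'].round(1))
    if yaw is not None: print('az total',-(yaw-w)/1.5); w=yaw
    for *q,n in tgts:
        d=np.array(q)-p; p=np.array(q)
        t=np.array([d[0]*np.cos(w)+d[1]*np.sin(w), d[0]*np.sin(w)-d[1]*np.cos(w), -d[2]])
        print(q,n,'rows',(t/800/n).round(5),'mm/row',round(np.linalg.norm(d)/n,1))
E
python3 - <<'E'
from h import *
plan([(200,485,355,3),(450,100,355,14),(367,-304.5,355,13),(367,-304.5,100,8)])
E
```

```text
t 0.1 [199.8 485.1 237.1] yaw 2.751 w 91.9 ff 0.0 F [-0.5 -0.8 -0.1]
[200, 485, 355] 3 rows [-1.000e-04 -1.000e-05 -4.912e-02] mm/row 39.3
[450, 100, 355] 14 rows [-0.03373 -0.02328  0.     ] mm/row 32.8
[367, -304.5, 355] 13 rows [-0.00744 -0.039   -0.     ] mm/row 31.8
[367, -304.5, 100] 8 rows [0.      0.      0.03984] mm/row 31.9
```

```bash
python3 -m inch '[0,0,0,0,0,-0.049,-1, 0,0,0,0,0,-0.049,-1, 0,0,0,0,0,-0.049,-1, 0,0,0,-0.0337,-0.0233,0,-1, 0,0,0,-0.0337,-0.0233,0,-1, 0,0,0,-0.0337,-0.0233,0,-1, 0,0,0,-0.0337,-0.0233,0,-1, 0,0,0,-0.0337,-0.0233,0,-1, 0,0,0,-0.0337,-0.0233,0,-1, 0,0,0,-0.0337,-0.0233,0,-1]'
python3 -m inch '[0,0,0,-0.0337,-0.0233,0,-1, 0,0,0,-0.0337,-0.0233,0,-1, 0,0,0,-0.0337,-0.0233,0,-1, 0,0,0,-0.0337,-0.0233,0,-1, 0,0,0,-0.0337,-0.0233,0,-1, 0,0,0,-0.0337,-0.0233,0,-1, 0,0,0,-0.0337,-0.0233,0,-1]'
python3 -m inch '[0,0,0,-0.0074,-0.039,0,-1, 0,0,0,-0.0074,-0.039,0,-1, 0,0,0,-0.0074,-0.039,0,-1, 0,0,0,-0.0074,-0.039,0,-1, 0,0,0,-0.0074,-0.039,0,-1, 0,0,0,-0.0074,-0.039,0,-1, 0,0,0,-0.0074,-0.039,0,-1, 0,0,0,-0.0074,-0.039,0,-1, 0,0,0,-0.0074,-0.039,0,-1, 0,0,0,-0.0074,-0.039,0,-1]'
python3 -m inch '[0,0,0.038,0,0,0,-1, 0,0,0.038,0,0,0,-1, 0,0,0,0,0,0,-1,0,0,0,0,0,0,-1]'
python3 - <<'E'
from h import *
plan([(367,-304.5,200,6),(367,-304.5,110,4)],2.637)
E
```

```text
time: 0.93
tool_pos: [325.1, 291.4, 355.1]
tcp_rot: [-3.141, -0.0, 2.751]
contact_force: [0.5, -0.1, -0.4]
grip_width: 91.8
finger_force: 0.0
time: 1.52
tool_pos: [450.0, 98.8, 355.1]
tcp_rot: [-3.141, -0.001, 2.751]
contact_force: [0.1, -0.1, 0.4]
grip_width: 91.8
finger_force: 0.0
time: 2.35
tool_pos: [384.7, -212.0, 355.1]
tcp_rot: [3.141, -0.0, 2.751]
contact_force: [0.9, 0.5, -0.4]
grip_width: 91.8
finger_force: 0.0
time: 2.68
tool_pos: [385.3, -210.6, 355.0]
tcp_rot: [3.141, -0.001, 2.638]
contact_force: [-0.0, 0.2, -0.8]
grip_width: 91.8
finger_force: 0.0
t 2.68 [ 385.3 -210.6  355. ] yaw 2.638 w 91.8 ff 0.0 F [-0.   0.2 -0.8]
az total 0.0008479716724393663
[367, -304.5, 200] 6 rows [-0.00612 -0.01896  0.0323 ] mm/row 30.4
[367, -304.5, 110] 4 rows [0.      0.      0.02812] mm/row 22.5
```

```bash
python3 -m inch '[0,0,0,-0.0122,-0.0379,0,-1, 0,0,0,-0.0122,-0.0379,0,-1, 0,0,0,-0.0123,-0.038,0,-1, 0,0,0,0,0,0.045,-1, 0,0,0,0,0,0.045,-1, 0,0,0,0,0,0.045,-1, 0,0,0,0,0,0.045,-1, 0,0,0,0,0,0.045,-1, 0,0,0,0,0,0.045,-1, 0,0,0,0,0,0.02,-1]'
python3 - <<'E'
from h import *
c=snap('wrist','w1'); cv2.imwrite('pics/w1b.png',cv2.resize(c['image'],(800,600))[:,:,::-1])
plan([(367,-304.5,13.5,8)],2.637)
E
```

```text
time: 3.52
tool_pos: [365.7, -302.2, 119.4]
tcp_rot: [3.139, -0.006, 2.64]
contact_force: [-0.4, 1.5, -1.2]
grip_width: 91.9
finger_force: 0.0
t 3.57 [ 365.2 -301.7  118. ] yaw 2.639 w 91.8 ff 0.0 F [-1.4  1.  -1.7]
az total 0.0016553189825637322
[367, -304.5, 13.5] 8 rows [-0.00045 -0.00025  0.01634] mm/row 13.1
```

View pics/w1b.png

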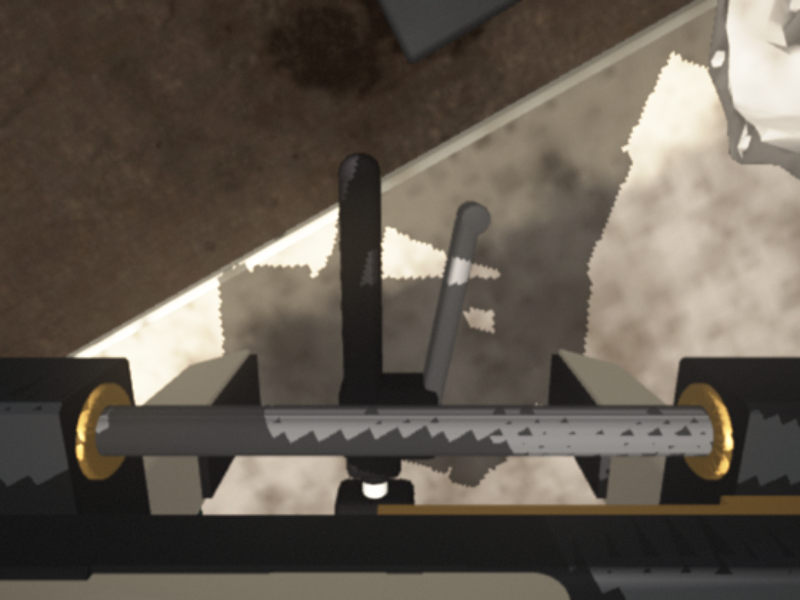

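The view shows the handle (360,260) and trigger (455,290) centred between the fingers and parallel to the pads. Next I descend.

```bash
python3 -m inch '[0,0,0,-0.0004,0.0,0.0163,-1, 0,0,0,-0.0004,-0.000,0.0163,-1, 0,0,0,-0.0004,-0.000,0.0163,-1, 0,0,0,-0.0004,-0.000,0.0163,-1, 0,0,0,0,0,0.0163,-1, 0,0,0,0,0,0.0163,-1, 0,0,0,0,0,0.0163,-1, 0,0,0,0,0,0.0,-1, 0,0,0,0,0,0.0,-1]'
python3 - <<'E'
from h import *
plan([(367,-304.5,13.5,1)],2.637)
E
```

```text
time: 4.32
tool_pos: [368.6, -305.0, 32.4]
tcp_rot: [3.141, -0.0, 2.638]
contact_force: [-0.4, 0.7, 0.4]
grip_width: 91.5
finger_force: 0.0
t 4.32 [ 368.6 -305.    32.4] yaw 2.638 w 91.5 ff 0.0 F [-0.4  0.7  0.4]
az total 0.0009174958700614392
[367, -304.5, 13.5] 1 rows [ 0.00206 -0.00037  0.02366] mm/row 19.0
```

```bash
python3 -m inch '[0,0,0,0.001,0,0.0118,-1, 0,0,0,0.001,0,0.0118,-1, 0,0,0,0,0,0,-0.6, 0,0,0,0,0,0,-0.3, 0,0,0,0,0,0,-0.17, 0,0,0,0,0,0,-0.17, 0,0,0,0,0,0,-0.17, 0,0,0,0,0,0,-0.17, 0,0,0,0,0,0,-0.17]'
```

```text
time: 5.07
tool_pos: [366.9, -304.6, 13.4]
tcp_rot: [-3.141, 0.0, 2.637]
contact_force: [-0.7, -1.9, 1.5]
grip_width: 54.7
finger_force: 12.5
```

```bash
python3 -m inch '[0,0,-0.0115,0,0,0,-0.17, 0,0,-0.0115,0,0,0,-0.17, 0,0,-0.0115,0,0,0,-0.17, 0,0,0,-0.006,0.0,0,-0.17, 0,0,0,-0.006,0,0,-0.17, 0,0,0,-0.006,0.0,0,-0.17, 0,0,0,0,0,0,-0.17, 0,0,0,0,0,0,-0.17]'
python3 - <<'E'
from h import *
c=snap('top','t1'); cv2.imwrite('pics/c3.png',cv2.resize(c['image'][150:300,170:370],None,fx=4,fy=4,interpolation=cv2.INTER_CUBIC)[:,:,::-1])
plan([(380.5,-309.6,13.4,1),(470.4,-353.4,13.4,10)],2.689)
E
```

```text
time: 5.73
tool_pos: [379.6, -310.2, 13.2]
tcp_rot: [3.141, -0.001, 2.689]
contact_force: [-2.4, 1.6, 4.8]
grip_width: 53.8
finger_force: 11.5
t 5.78 [ 379.6 -310.2   13.2] yaw 2.69 w 53.8 ff 11.5 F [-2.   1.3  6.1]
az total 0.00037385539297337306
[380.5, -309.6, 13.4] 1 rows [-0.00071  0.00119 -0.00021] mm/row 1.1
[470.4, -353.4, 13.4] 10 rows [-1.25e-02 -1.00e-05 -0.00e+00] mm/row 10.0
```

View pics/c3.png

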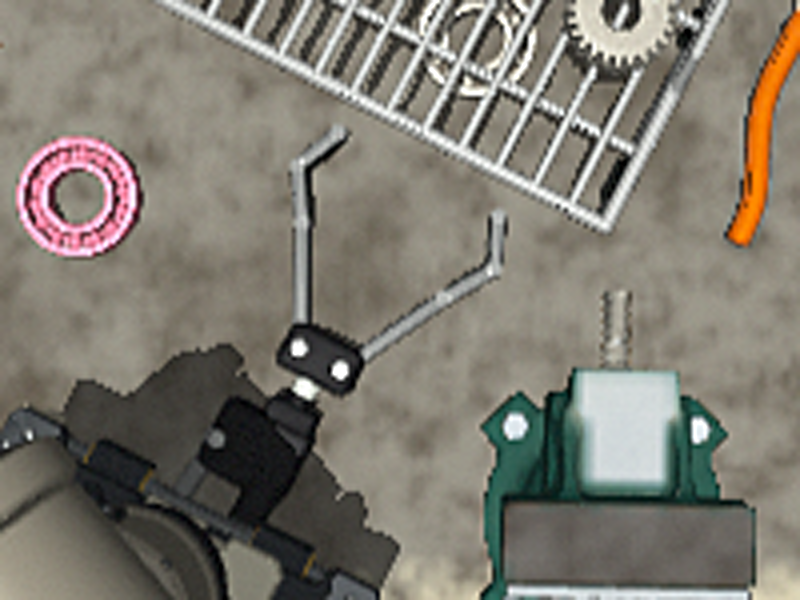

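The jaws are open and square to the rack: pivots at (299,348) and (341,370), tips at (342,131) and (499,215). Next I measure the alignment.

```bash
python3 - <<'E'
from h import *
c=lambda x,y,z:px2w('t1',170+x/4,150+y/4,z)[:2]
M=np.array([617.1,-372.05]);X=np.array([.8991,-.4377]);Y=np.array([.4377,.8991])
pl,pr,tl,tr=c(299,348,28),c(341,370,28),c(342,131,23),c(499,215,23)
for p in ((pl+pr)/2,(tl+tr)/2,pl,pr,tl,tr): print(p,(p-M)@X,(p-M)@Y)
d=(tl+tr-pl-pr);print(np.arctan2(d[1],d[0]))
E
```

```text
[ 476.4 -373.6] -125.82493500000004 -62.97799500000002
[ 573.2 -422.3] -17.476064999999977 -64.39480499999999
[ 481.7 -362.8] -125.78686500000003 -50.947905000000006
[ 471.1 -384.4] -125.863005 -75.00808499999997
[ 594.  -381.3] -16.72048500000002 -18.42754500000001
[ 552.4 -463.3] -18.231645000000047 -110.36206500000002
-0.46612387302731384
```

```bash
python3 -m inch '[0,0,0,0,0.0025,-0.0003,-0.17, 0,0,0,0,0.0025,0,-0.17, 0,0,0,-0.0157,0,0,-0.17, 0,0,0,-0.0157,0,0,-0.17, 0,0,0,-0.0157,0,0,-0.17, 0,0,0,-0.0157,0,0,-0.17, 0,0,0,-0.0157,0,0,-0.17, 0,0,0,-0.0157,0,0,-0.17, 0,0,0,-0.0157,0,0,-0.17, 0,0,0,-0.0157,0,0,-0.17]'
python3 -m inch '[0,0,0,0,0,0,-0.17, 0,0,0,0,0,0,-0.17]'
python3 - <<'E'
from h import *
c=snap('top','t2'); cv2.imwrite('pics/c4.png',cv2.resize(c['image'][75:225,190:390],None,fx=4,fy=4,interpolation=cv2.INTER_CUBIC)[:,:,::-1])
plan([])
E
```

```text
time: 6.62
tool_pos: [471.7, -350.3, 13.1]
tcp_rot: [3.141, -0.002, 2.689]
contact_force: [-3.1, 1.3, 3.3]
grip_width: 53.9
finger_force: 11.9
time: 6.78
tool_pos: [472.4, -351.0, 13.1]
tcp_rot: [-3.142, 0.001, 2.689]
contact_force: [0.8, -0.3, -0.1]
grip_width: 53.6
finger_force: 11.6
t 6.83 [ 471.9 -350.8   13.1] yaw 2.689 w 53.6 ff 11.6 F [ 0.4 -0.1 -1.2]
```

View pics/c4.png

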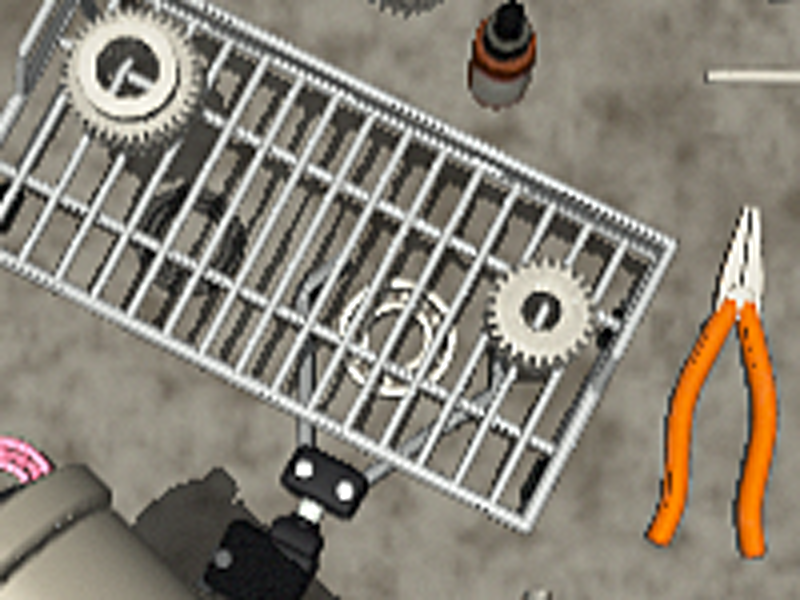

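The bearing (398,338) sits midway between the jaw bends (303,308) and (500,375). Next I squeeze.

```bash
python3 -m inch '[0,0,0,0,0,0,-0.1, 0,0,0,0,-0.001,0,-0.05, 0,0,0,0,-0.001,0,0, 0,0,0,0,-0.001,0,0.05, 0,0,0,0,-0.001,0,0.2, 0,0,0,0,0,0,1, 0,0,0,0,0,0,1, 0,0,0,0,0,0,1, 0,0,0,0,0,0,1, 0,0,0,0,0,0,1]'
python3 -m inch '[0,0,0,0,0,0,1, 0,0,0,0,0,0,1, 0,0,0,0,0,0,1, 0,0,0,0,0,0,1, 0,0,0,0,0,0,1, 0,0,0,0,0,0,1]'
```

```text
time: 7.67
tool_pos: [470.3, -353.8, 13.3]
tcp_rot: [3.141, -0.0, 2.688]
contact_force: [-1.2, 1.2, -1.4]
grip_width: 43.7
finger_force: 29.8
time: 8.17
tool_pos: [470.5, -353.9, 13.3]
tcp_rot: [3.142, 0.0, 2.689]
contact_force: [-0.7, 1.4, -1.6]
grip_width: 43.9
finger_force: 29.8
```

```bash
python3 - <<'E'
from h import *
print(px2w('t0',205,318,0),px2w('t0',280,319,0))
E
python3 -m inch '[0,0,0,0.005,0,0,1, 0,0,0,0.010,0,0,1, 0,0,0,0.0125,0,0,1, 0,0,0,0.0125,0,0,1, 0,0,0,0.0125,0,0,1, 0,0,0,0.0125,0,0,1, 0,0,0,0.0125,0,0,1, 0,0,0,0.0125,0,0,1, 0,0,0,0.0125,0,0,1, 0,0,0,0.0125,0,0,1]'
```

```text
[ 312.2 -282.7    0. ] [ 313.3 -438.3    0. ]
time: 9.0
tool_pos: [387.1, -313.4, 13.6]
tcp_rot: [-3.141, 0.001, 2.688]
contact_force: [1.0, -0.5, -2.5]
grip_width: 43.4
finger_force: 29.8
```

```bash
python3 -m inch '[0,0,0,0.0125,0,0,1, 0,0,0,0.0125,0,0,1, 0,0,0,0.0125,0,0,1, 0,0,0,0.0125,0,0,1, 0,0,0,0.0125,0,0,1, 0,0,0,0.0125,0,0,1, 0,0,0,0.0125,0,0,1, 0,0,0,0.004,0,0,1, 0,0,0,0,0,0,1, 0,0,0,0,0,0,1]'
python3 - <<'E'
from h import *
c=snap('top','t3'); cv2.imwrite('pics/c5.png',cv2.resize(c['image'][110:260,190:390],None,fx=4,fy=4,interpolation=cv2.INTER_CUBIC)[:,:,::-1])
plan([])
E
```

```text
time: 9.83
tool_pos: [321.8, -281.6, 13.5]
tcp_rot: [3.142, -0.0, 2.688]
contact_force: [-0.8, -0.1, -2.1]
grip_width: 43.9
finger_force: 29.8
t 9.88 [ 322.  -281.7   13.5] yaw 2.688 w 43.7 ff 29.8 F [-1.5 -0.2 -1.3]
```

View pics/c5.png

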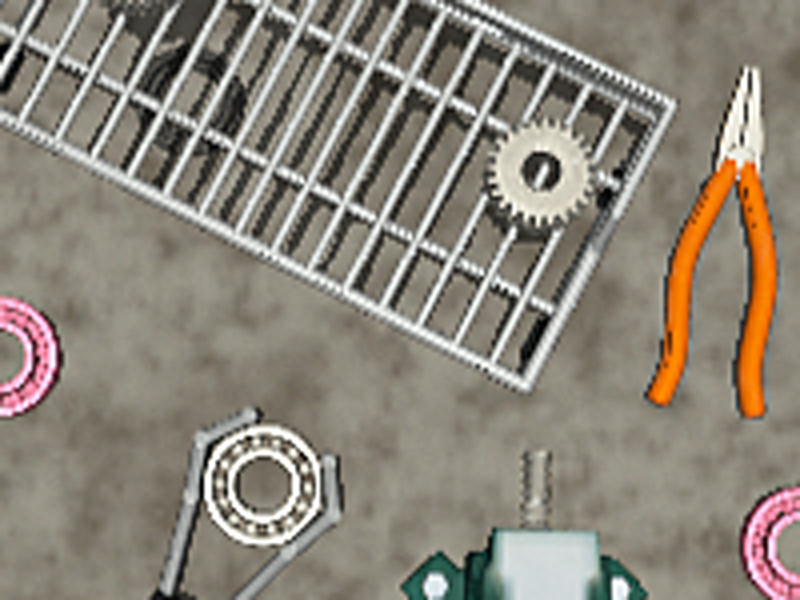

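The bearing is out on the open bench, held in the jaws, centred at (265,485). Next I release it and lift away.

```bash
python3 -m inch '[0,0,0,0,0,0,0.02, 0,0,0,0,0,0,-0.03, 0,0,0,0,0,0,-0.08, 0,0,0,0,0,0,-0.13, 0,0,0,0,0,0,-0.18, 0,0,0,0,0,0,-0.24, 0,0,0,0,0,0,-0.4, 0,0,0,0,0,0,-1, 0,0,0,0,0,0,-1, 0,0,0,0,0,0,-1]'
python3 -m inch '[0,0,0,0,0,0,-1, 0,0,0,0,0,-0.015,-1, 0,0,0,0,0,-0.02,-1, 0,0,0,0,0,-0.04,-1, 0,0,0,0,0,-0.04,-1, 0,0,0,0,0,-0.04,-1, 0,0,0,0,0,-0.04,-1, 0,0,0,0,0,0,-1, 0,0,0,0,0,0,-1]'
python3 - <<'E'
from h import *
c=snap('top','t4'); cv2.imwrite('pics/c6.png',cv2.resize(c['image'][190:340,150:350],None,fx=4,fy=4,interpolation=cv2.INTER_CUBIC)[:,:,::-1])
plan([])
E
```

```text
time: 10.72
tool_pos: [322.0, -281.7, 13.4]
tcp_rot: [-3.142, 0.0, 2.689]
contact_force: [-0.9, 0.0, 0.3]
grip_width: 79.2
finger_force: 0.0
time: 11.47
tool_pos: [322.5, -282.3, 170.9]
tcp_rot: [-3.14, 0.004, 2.689]
contact_force: [-0.7, 0.6, -0.9]
grip_width: 91.9
finger_force: 0.0
t 11.52 [ 321.9 -281.6  169.5] yaw 2.688 w 92.2 ff 0.0 F [-0.6  0.1 -0.4]
```

View pics/c6.png

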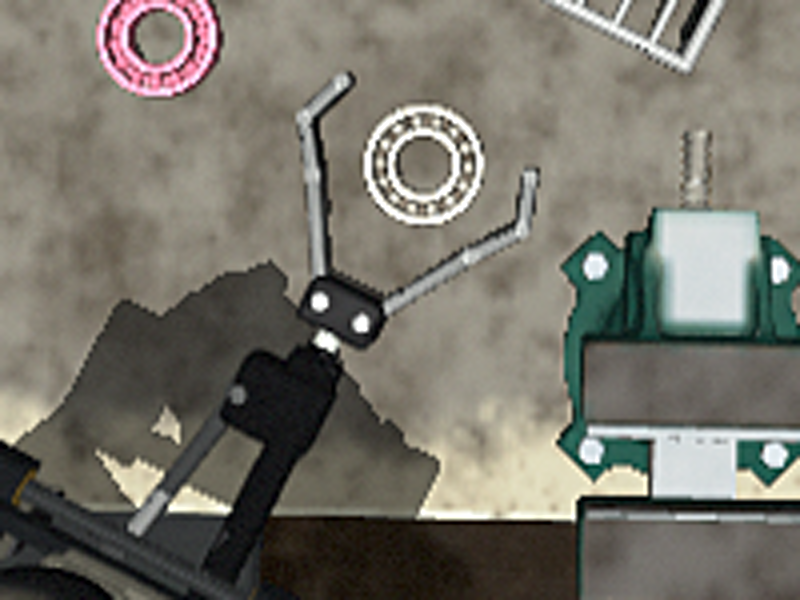

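The jaws are open and clear, and the bearing is free at (425,164). I'll move over it, turn a quarter, and pinch along the reacher's axis.

```bash
python3 - <<'E'
from h import *
b=px2w('t4',150+425/4,190+164/4,16); print(b)
M=np.array([617.1,-372.05]);X=np.array([.8991,-.4377]);Y=np.array([.4377,.8991]);print((b[:2]-M)@X,(b[:2]-M)@Y)
plan([(b[0],b[1],170,8)])
E
```

```text
[ 494.5 -385.1   16. ]
-104.51767500000003 -65.39527500000001
t 11.52 [ 321.9 -281.6  169.5] yaw 2.688 w 92.2 ff 0.0 F [-0.6  0.1 -0.4]
[np.float64(494.5), np.float64(-385.1), 170] 8 rows [-3.133e-02 -2.740e-03 -8.000e-05] mm/row 25.2
```

```bash
python3 -m inch '[0,0,0,-0.0313,-0.0027,0,-1, 0,0,0,-0.0313,-0.0027,0,-1, 0,0,0,-0.0313,-0.0027,0,-1, 0,0,0,-0.0313,-0.0027,0,-1, 0,0,0,-0.0313,-0.0027,0,-1, 0,0,0,-0.0313,-0.0027,0,-1, 0,0,0,-0.0313,-0.0027,0,-1, 0,0,0,-0.0313,-0.0027,0,-1]'
python3 -m inch '[0,0,0.0805,0,0,0,-1, 0,0,0.0805,0,0,0,-1, 0,0,0.0805,0,0,0,-1, 0,0,0.0805,0,0,0,-1, 0,0,0.0805,0,0,0,-1, 0,0,0.0805,0,0,0,-1, 0,0,0.0805,0,0,0,-1]'
python3 -m inch '[0,0,0.0805,0,0,0,-1, 0,0,0.0805,0,0,0,-1, 0,0,0.0805,0,0,0,-1, 0,0,0.0805,0,0,0,-1, 0,0,0.0805,0,0,0,-1, 0,0,0.0805,0,0,0,-1, 0,0,0,0,0,0,-1, 0,0,0,0,0,0,-1]'
python3 - <<'E'
from h import *
plan([(494.5,-385.1,13.5,10)],1.118)
E
```

```text
time: 12.18
tool_pos: [494.8, -384.7, 166.7]
tcp_rot: [3.14, -0.004, 2.689]
contact_force: [0.3, -0.3, -0.1]
grip_width: 91.9
finger_force: 0.0
time: 12.77
tool_pos: [493.8, -384.2, 166.7]
tcp_rot: [-3.14, -0.004, 1.837]
contact_force: [-0.3, 0.2, 0.3]
grip_width: 91.7
finger_force: 0.0
time: 13.43
tool_pos: [494.0, -384.4, 167.5]
tcp_rot: [-3.139, -0.001, 1.122]
contact_force: [-0.1, -0.4, 0.1]
grip_width: 91.7
finger_force: 0.0
t 13.43 [ 494.  -384.4  167.5] yaw 1.122 w 91.7 ff 0.0 F [-0.1 -0.4  0.1]
az total 0.0029222507006091782
[494.5, -385.1, 13.5] 10 rows [-5.000e-05  1.000e-04  1.925e-02] mm/row 15.4
```

```bash
python3 -m inch '[0,0,0.003,0,0.0005,0.0214,-0.83, 0,0,0,0,0.0005,0.0214,-0.83, 0,0,0,0,0,0.0214,-0.83, 0,0,0,0,0,0.0214,-0.83, 0,0,0,0,0,0.0214,-0.83, 0,0,0,0,0,0.0214,-0.83, 0,0,0,0,0,0.0214,-0.83, 0,0,0,0,0,0.0214,-0.83, 0,0,0,0,0,0.0214,-0.83, 0,0,0,0,0,0,-0.83]'
python3 -m inch '[0,0,0,0,0,0,-0.5, 0,0,0,0,0,0,0, 0,0,0,0,0,0,1, 0,0,0,0,0,0,1, 0,0,0,0,0,0,1, 0,0,0,0,0,0,1]'
python3 -m inch '[0,0,0,0,0,-0.005,1, 0,0,0,0,0,-0.01,1, 0,0,0,0,0,-0.02,1, 0,0,0,0,0,-0.03,1, 0,0,0,0,0,-0.03,1, 0,0,0,0,0,-0.03,1, 0,0,0,0,0,-0.03,1, 0,0,0,0,0,0,1, 0,0,0,0,0,0,1]'
python3 - <<'E'
from h import *
M=np.array([617.1,-372.05]);X=np.array([.8991,-.4377]);Y=np.array([.4377,.8991])
q=M+58*X-10*Y
plan([(*q,137,10),(*q,90,4)],1.118)
E
```

```text
time: 14.27
tool_pos: [494.5, -384.5, 12.4]
tcp_rot: [-3.139, -0.001, 1.118]
contact_force: [-0.2, -0.0, -0.1]
grip_width: 84.1
finger_force: 0.0
time: 14.77
tool_pos: [495.1, -385.1, 15.5]
tcp_rot: [3.142, -0.0, 1.115]
contact_force: [-1.4, 1.2, 1.0]
grip_width: 60.8
finger_force: 30.0
time: 15.52
tool_pos: [495.8, -385.7, 141.2]
tcp_rot: [3.138, 0.001, 1.114]
contact_force: [-0.1, 0.1, -2.5]
grip_width: 61.1
finger_force: 30.0
t 15.52 [ 495.8 -385.7  141.2] yaw 1.114 w 61.1 ff 30.0 F [-0.1  0.1 -2.5]
az total -0.0024047198190525108
[np.float64(664.8708), np.float64(-406.4276), 137] 10 rows [0.00692 0.02014 0.00052] mm/row 17.0
[np.float64(664.8708), np.float64(-406.4276), 90] 4 rows [0.      0.      0.01469] mm/row 11.8
```

```bash
python3 -m inch '[0,0,0,0.0069,0.0201,0,1, 0,0,0,0.0069,0.0201,0,1, 0,0,0,0.0069,0.0201,0,1, 0,0,0,0.0069,0.0201,0,1, 0,0,0,0.0069,0.0201,0,1, 0,0,0,0.0069,0.0201,0,1, 0,0,0,0.0069,0.0201,0,1, 0,0,0,0.0069,0.0201,0,1, 0,0,0,0.0069,0.0201,0,1, 0,0,0,0.0069,0.0201,0,1]'
python3 -m inch '[0,0,0,0,0,0.014,1, 0,0,0,0,0,0.014,1, 0,0,0,0,0,0.014,1, 0,0,0,0,0,0.01,1, 0,0,0,0,0,0.006,1, 0,0,0,0,0,0,1, 0,0,0,0,0,0,1]'
python3 - <<'E'
from h import *
plan([(664.9,-406.4,85,4)])
c=snap('side','s5')
cv2.imwrite('pics/c7.png',cv2.resize(c['image'][100:310,100:380],(800,600),interpolation=cv2.INTER_CUBIC)[:,:,::-1])
E
```

```text
time: 16.35
tool_pos: [663.9, -406.0, 136.7]
tcp_rot: [-3.138, -0.001, 1.114]
contact_force: [0.7, -0.5, -1.6]
grip_width: 61.2
finger_force: 30.0
time: 16.93
tool_pos: [663.5, -406.6, 92.9]
tcp_rot: [-3.141, -0.0, 1.114]
contact_force: [0.9, 0.2, -1.5]
grip_width: 60.7
finger_force: 30.0
t 16.93 [ 663.5 -406.6   92.9] yaw 1.114 w 60.7 ff 30.0 F [ 0.9  0.2 -1.5]
[664.9, -406.4, 85] 4 rows [0.00026 0.00036 0.00247] mm/row 2.0
```

View pics/c7.png

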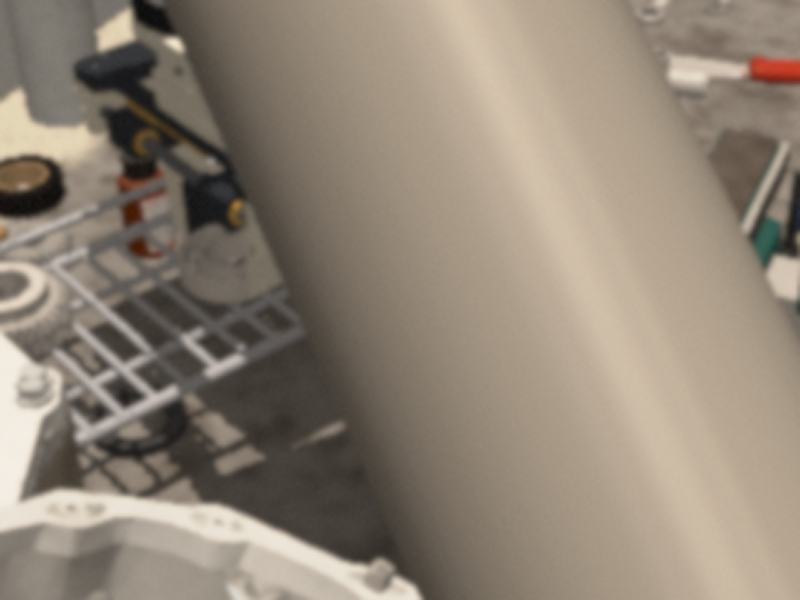

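The arm blocks the side view, so I'll lower in small steps and watch the force.

```bash
python3 -m inch '[0,0,0,0,0,0.003,1, 0,0,0,0,0,0.002,1, 0,0,0,0,0,0,1]'; python3 -m inch '[0,0,0,0,0,0.0025,1, 0,0,0,0,0,0,1]'; python3 -m inch '[0,0,0,0,0,0.0015,1, 0,0,0,0,0,0,1, 0,0,0,0,0,0,1]'
```

```text
time: 17.23
tool_pos: [663.8, -406.5, 88.9]
tcp_rot: [3.142, -0.0, 1.114]
contact_force: [-0.8, -0.3, -2.1]
grip_width: 61.2
finger_force: 30.0
time: 17.4
tool_pos: [663.8, -406.4, 86.5]
tcp_rot: [-3.141, -0.0, 1.114]
contact_force: [-0.5, -0.2, -1.1]
grip_width: 61.5
finger_force: 30.0
time: 17.65
tool_pos: [663.9, -406.5, 85.7]
tcp_rot: [-3.142, -0.0, 1.114]
contact_force: [0.8, -0.6, -1.7]
grip_width: 61.2
finger_force: 30.0
```

```bash
python3 -m inch '[0,0,0,0,0,0.0015,1, 0,0,0,0,0,0,1, 0,0,0,0,0,0,1]'; python3 -m inch '[0,0,0,0,0,0.0013,1, 0,0,0,0,0,0,1, 0,0,0,0,0,0,1]'
```

```text
time: 17.9
tool_pos: [664.0, -406.6, 85.5]
tcp_rot: [3.141, 0.0, 1.114]
contact_force: [-1.8, 1.9, 5.2]
grip_width: 61.1
finger_force: 30.0
time: 18.15
tool_pos: [664.0, -406.6, 85.4]
tcp_rot: [3.14, 0.0, 1.114]
contact_force: [-4.5, 1.7, 9.1]
grip_width: 61.4
finger_force: 30.0
```

```bash
python3 -m inch '[0,0,0,0,0,-0.0015,1, 0,0,0,0,0,0,0, 0,0,0,0,0,0,-0.5, 0,0,0,0,0,0,-0.9, 0,0,0,0,0,0,-0.9, 0,0,0,0,0,0,-0.9, 0,0,0,0,0,0,-0.9]'
python3 -m inch '[0,0,0,0,0,-0.01,-0.9, 0,0,0,0,0,-0.02,-0.9, 0,0,0,0,0,-0.04,-0.9, 0,0,0,0,0,-0.04,-0.9, 0,0,0,0,0,-0.04,-0.9, 0,0,0,0,-0.04,-0.04,-0.9, 0,0,0,0,-0.05,-0.02,-0.9, 0,0,0,0,-0.05,-0.02,-0.9, 0,0,0,0,-0.05,0,-0.9, 0,0,0,0,-0.05,0,-0.9]'
python3 -m inch '[0,0,0,0,0,0,-0.9, 0,0,0,0,0,0,-0.9, 0,0,0,0,0,0,-0.9, 0,0,0,0,0,0,-0.9]'
python3 - <<'E'
from h import *
a=snap('top','t6');c=snap('side','s6')
cv2.imwrite('pics/c8.png',np.vstack([cv2.resize(a['image'][50:200,170:370],(400,300)),cv2.resize(c['image'][130:340,100:380],(400,300))])[:,:,::-1])
E
```

```text
time: 18.73
tool_pos: [663.8, -406.5, 84.1]
tcp_rot: [-3.141, -0.0, 1.114]
contact_force: [-0.1, 0.4, 0.1]
grip_width: 86.3
finger_force: 0.0
time: 19.57
tool_pos: [494.8, -323.5, 267.0]
tcp_rot: [3.138, 0.001, 1.114]
contact_force: [0.1, -1.1, 0.3]
grip_width: 87.3
finger_force: 0.0
time: 19.9
tool_pos: [497.6, -325.2, 265.9]
tcp_rot: [3.139, 0.001, 1.114]
contact_force: [0.7, -0.4, -0.5]
grip_width: 87.3
finger_force: 0.0
```

View pics/c8.png

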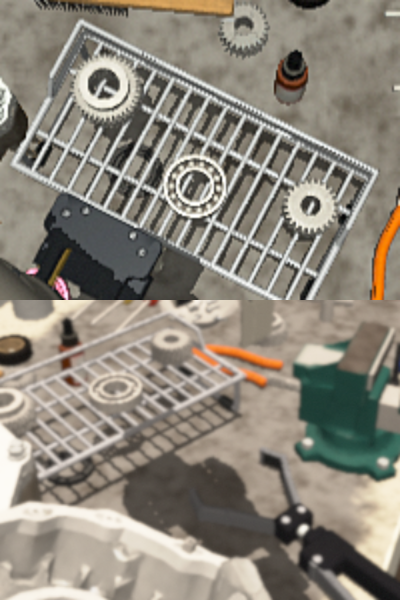

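The bearing lies flat on the rack between the gears at (195,185). The reacher lies flat in front with its jaws open, the seal is untouched, and the arm is clear, so I'll hand in.

```bash
python3 -c "
from plant import close_job
print(close_job())"
```

```text
the job is handed in; nothing more can be done
None
```

The job was handed in at about 20 s: the bearing was drawn out with the reacher and now lies flat on top of the rack between the gears, the reacher lies flat on the bench with its jaws open in front of the rack, and the oil seal looks unmoved in the last picture; the hand-in returned no verdict.

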